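Stack the keyed parts tray at the repair bench

TASK

Stack the teal parts tray (the one holding the two green memory boards) on the grey base bin, with the yellow key of the base standing in the tray's notch so that the tray sits flat on the base's rim, and let go. Leave the base standing where it is and leave the red tray alone.

Things in the scene. Friction and masses are not known exactly. Their poses are not given: they have to be found in the camera images.
- teal_tray: Loose teal tray, 120 (x) by 96 (y) mm, walls 24 high, 0.25 kg, holding two green boards. Origin: centre of underside, z up. Black handle bar along x over the origin: 64 long, 14 thick in y, 50 to 68 above the underside; pinch across y. Yellow-edged notch through floor and wall of the +x end only: y -23 to 23, x 28 to 60 (open end). Starts upright on the bench, +x within 52 deg of world +x.
- base: Loose grey open bin, 104 (x) by 80 (y) mm, rim 40 above its underside, 0.9 kg. Origin: centre of underside, z up. Yellow key on the middle of its +x wall: y -9 to 9, x 40 to 52, top 16 above the rim. A tray stacked right has its origin 40 above this one and its x the same way; play 14 mm sideways, 12 towards the key. Starts upright on the bench, +x within 29 deg of world +x.
- red_tray: Bystander: loose tray of the same shape and size as the teal one, but red and holding screws. Origin (centre of underside) and axes as for the teal tray.
- teal_notch (a point): Middle of the teal tray's yellow-edged notch, level with its underside: 44 mm from the tray's origin along the tray's +x. In a right stack it lies about over the middle of the base's key, at x = 44 mm in the base's frame.
Not all that is in view belongs to the job. Of the things like the base, leave any that is pink or purple; of the rest the smaller one is meant.

How it is judged (in metres and radians):
At the end, for the whole second after the job is handed in: Teal tray at rest, flat (3.4 deg) on the base rim, notch at the key's end: origin 36-44 mm above the base origin and within 20 mm of it sideways, x axes within 20 deg. Base upright on the bench, within 50 mm of its start; red tray within 30 mm of its start (z of teal_tray in the frame of base between 0.036 and 0.044 m and horizontal distance between teal_tray and base below 0.02 m and angle between each of teal_tray, base's own z axis and vertical below 0.06 rad and angle between the x axis of teal_tray and the x axis of base, either way round below 0.35 rad and height (world z) of base below 0.01 m and distance of base from where it was at the start of the episode below 0.05 m and distance of red_tray from where it was at the start of the episode below 0.03 m and linear speed of teal_tray below 0.02 m/s and x of teal_notch in the frame of base above 0.02 m); the robot touches nothing.
It fails at once if the red tray is moved by more than 30 mm (distance of red_tray from where it was at the start of the episode above 0.03 m).
It also fails if it takes over 35 s, if anything falls off the work surface, if the arm or the gripper's body presses on something with over 40 N, if the wrist force passes 120 N, or if a joint passes its speed limit or range.

ROBOT

A 6-joint arm with a two-finger parallel gripper is mounted at the origin on the work surface. World frame = base frame: x ahead of the robot, y to its left, z up, the work surface at z = 0. Lengths are in mm, angles in rad, forces in N, time in s.
With the tool pointing down it reaches from about 350 to 975 mm from the base axis. Payload 7.1 kg.
Tool frame: the origin (TCP) lies at the very end of the fingers, on their centre line; the grasp point (between the pads) lies ctrl.hold_point_z behind it (ctrl.hold_point_z is the distance from the TCP to the grasp point, in mm); z points along the fingers, y is the line along which they close (so a half turn about z gives the same grasp; the last joint's range is limited). The gripper opens to 88 mm and grips with 3 to 60 N. Pads are 20 mm wide; open, the fingers measure 115 mm over their backs; the gripper's body (75 mm by 178 mm) begins 61 mm behind the grasp point.
Start: joints at [-1.187, 0.423, 1.63, -0, 1.089, -0.019], TCP at [245.013, -574.955, 222.675] pointing down, gripper open.
Joint ranges: [-3, 3], [-0.9, 2.11], [0.09, 2.58], [-1.31, 4.45], [0.11, 2.69], [-2.54, 2.54]. Speed limits (rad/s): [2.39, 2.39, 3.01, 3.14, 3.14, 3.14].

INTERFACE

Orientations are given as a rotation vector (axis times angle).
In Python, from workcell import ctrl gives the robot as it stands. The module is installed in compiled form; this text tells all that it offers.
- The arm moves only by the shell command python3 -m creep 'ROWS'. ROWS is JSON, a list of rows, each an object with "translation": the shift along the tool's x, y, z in mm, a list of three; "angular": the turn, a rotation vector about the tool's x, y, z in rad, a list of three; "jaw": the opening, from 0 (shut) to 1 (fully open). A call has exactly 8 rows; each row is the pose to reach, as a shift and turn from the pose commanded when the call began, along the tool's axes at that moment; what a row does not reach only later rows make up. A row lasts 1/8 s, in which the tool goes at most 62.5 mm and 10.7 degrees, less where a joint would pass 70% of its speed; a pose out of reach is approached as far as the arm can. A call with a gripper value outside its range is refused whole. The fingers move at their own pace and stop on an object; the grip force is fixed at half the most. Time passes only in rows, so rows that repeat a pose let the fingers close, or fill a call up. It gives the time, the measured TCP pose, the force, the opening and the grip force at its end, in the units of the state.
- ctrl.get_obs(): the state, without advancing time (a new reading comes with each control period).
- ctrl.get_image(name): name is "scene" or "side" or "wrist"; returns the picture (400x640x3 uint8, red, green, blue); there is no depth.
- ctrl.camera_info(name): a dict with "camera_matrix" (3x3 intrinsics, pixels), "world_from_camera" (4x4, takes a point from camera to world coordinates). Camera axes: x right, y up, looking along -z (the intrinsics and any distortion apply to the point x, -y, -z); pixel columns grow to the right and rows downward; lengths in mm; the calibration is good to about 2 mm. A picture is of the moment at which its call begins: read the wrist's pose just before it. camera_info takes no time and is no camera call; for the wrist camera it gives the pose at the moment of the call.
- ctrl.close_job(): hands the job in; it is judged then, once.
Trained networks look in the newest picture that a camera, given by its name, has taken for a name from the list of things; names that differ only in an ending like _2 or _b are one class to them, and where a whole thing is asked for, a point or a joint stands for the part that bears it (a point fixed in the world has none). Each returns a list of dicts, best first, with "score" (0 to 1); they miss things now and then, are a little off and sometimes report something else, mostly with a low value. They report only what shows in the picture. A call takes as long as a camera call. They do not tell look-alikes from the thing itself.
- ctrl.look_for(camera, label): "rect" ([left, top, right, bottom] in pixels, round what is visible of it).
The state is a dict: "t": time; "qpos": joint angles; "qvel": joint speeds; "joint_torque": joint torques, N m; "ee_pos": TCP position; "orientation": TCP orientation; "ft_force": force on the tool from outside, world axes, zero at the start; "moment": the same for the moment, N m; "width": finger opening in mm; "grasp_force": force on a finger pad.
Only numpy, scipy, OpenCV 4.12 (cv2) and the standard library are available. Lean on these libraries where they do the work, as an engineer would, in place of code of your own. Each camera call takes 0.05 s, during which the arm holds its last target. There are 200 camera calls.

## Working session

There is one attempt and no reset: what is moved stays moved. The work goes in short steps, Python scripts to look and compute and a shell command to move; the robot and the scene stay as the last step left them, time stands still between calls to the robot, and variables do not carry over. Pictures are saved under pics/ and viewed, at most 10 in all, crops included, and the job is handed in when it is done.

```bash
mkdir -p pics; python3 - <<'E'
from workcell import ctrl
import cv2,numpy as np
o=ctrl.get_obs();print(o['t'],o['ee_pos'],o['orientation'],ctrl.hold_point_z)
for c in ["scene","side"]:
    im=ctrl.get_image(c);cv2.imwrite(f"pics/{c}0.png",im[:,:,::-1])
    for l in ["teal_tray","base","red_tray","teal_notch"]:
        print(c,l,[(np.round(d['rect']).tolist(),round(d['score'],2)) for d in ctrl.look_for(c,l)])
    i=ctrl.camera_info(c);print(np.round(i['camera_matrix'],1).tolist(),np.round(i['world_from_camera'],3).tolist(),i.keys())
E
```

```text
0.0 [ 244.80931893 -574.43289374  221.9101    ] [-3.07660260e+00 -6.28150511e-01  4.57616149e-04] 18.700000000000003
scene teal_tray [([187.0, 222.0, 236.0, 273.0], 0.65)]
scene base [([359.0, 191.0, 427.0, 262.0], 0.93), ([266.0, 180.0, 318.0, 222.0], 0.69), ([287.0, 219.0, 333.0, 262.0], 0.67)]
scene red_tray [([381.0, 155.0, 431.0, 196.0], 0.63)]
scene teal_notch [([186.0, 219.0, 233.0, 275.0], 0.86)]
[[474.3, 0.0, 318.0], [0.0, 474.3, 203.7], [0.0, 0.0, 1.0]] [[0.408, -0.495, 0.767, 1378.922], [0.913, 0.223, -0.342, -381.043], [-0.002, 0.84, 0.543, 659.456], [0.0, 0.0, 0.0, 1.0]] dict_keys(['camera_matrix', 'world_from_camera'])
side teal_tray [([301.0, 112.0, 359.0, 150.0], 0.96)]
side base [([176.0, 173.0, 249.0, 256.0], 0.97), ([243.0, 150.0, 300.0, 189.0], 0.95), ([381.0, 120.0, 457.0, 165.0], 0.87), ([312.0, 169.0, 365.0, 209.0], 0.62)]
side red_tray [([212.0, 260.0, 309.0, 348.0], 0.82)]
side teal_notch [([302.0, 113.0, 357.0, 149.0], 0.97)]
[[375.1, 0.0, 318.3], [0.0, 375.1, 192.6], [0.0, 0.0, 1.0]] [[-0.937, 0.201, -0.287, 239.476], [-0.35, -0.584, 0.732, 580.989], [-0.021, 0.786, 0.617, 510.395], [0.0, 0.0, 0.0, 1.0]] dict_keys(['camera_matrix', 'world_from_camera'])
```

View pics/scene0.png

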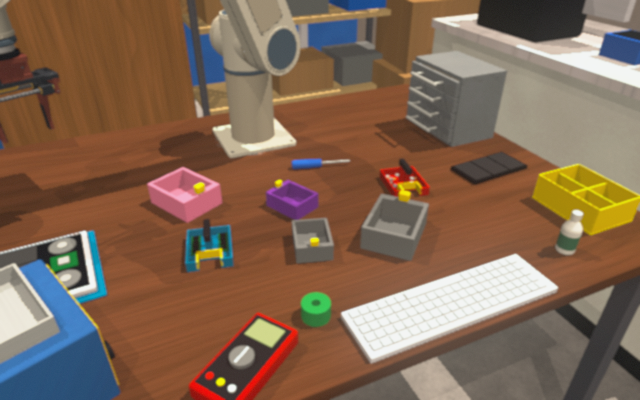

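View pics/side0.png

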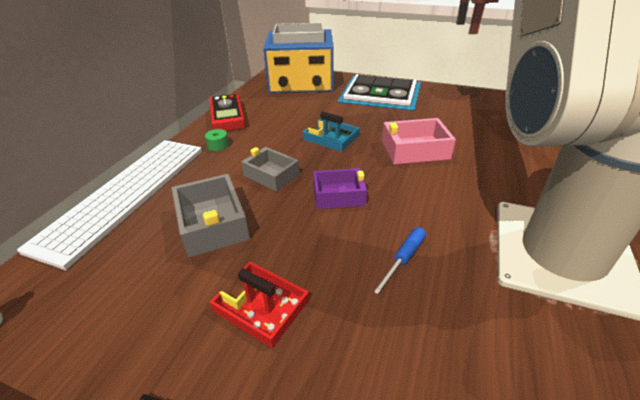

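The scene view shows the teal tray at about (209,247) with its notch towards the camera. The small grey bin is at (312,240), with its key at (314,241). The larger grey bin and the pink and purple bins are decoys, and the red tray is far off at (405,178).

```bash
cat > h.py <<'E'
import numpy as np,cv2
from workcell import ctrl
from scipy.spatial.transform import Rotation as R
def ray(i,px,z):
    K=i['camera_matrix'];T=i['world_from_camera']
    d=np.linalg.inv(K)@[px[0],px[1],1];d=T[:3,:3]@[d[0],-d[1],-d[2]];c=T[:3,3]
    return c+d*(z-c[2])/d[2]
def proj(i,P):
    K=i['camera_matrix'];T=i['world_from_camera']
    p=(np.atleast_2d(P)-T[:3,3])@T[:3,:3];q=(p*[1,-1,-1])@K.T;return q[:,:2]/q[:,2:]
def shift(P):
    o=ctrl.get_obs();return R.from_rotvec(o['orientation']).inv().apply(np.array(P)-o['ee_pos'])
E
python3 - <<'E'
from h import *
i=ctrl.camera_info('scene');s=ctrl.camera_info('side')
print('handle',ray(i,(207,231),59),ray(s,(332,119),59))
print('notch',ray(i,(209,253),12),ray(s,(315,130),12))
print('key',ray(i,(314,241),52),ray(s,(255,152),52))
print('base rim',ray(i,(311,230),40),ray(s,(271,164),40))
print('red',ray(i,(405,178),30))
w=ctrl.camera_info('wrist');o=ctrl.get_obs();Rt=R.from_rotvec(o['orientation']).as_matrix()
print(w['camera_matrix'],Rt.T@(w['world_from_camera'][:3,3]-o['ee_pos']),Rt.T@w['world_from_camera'][:3,:3]);print(Rt.round(3))
E
```

```text
handle [ 530.63182258 -263.79102433   59.        ] [ 524.12646798 -255.95275369   59.        ]
notch [ 546.23130568 -269.11674211   12.        ] [ 576.95838708 -267.18647075   12.        ]
key [648.62331745 -65.10517809  52.        ] [644.43036618 -57.72828717  52.        ]
base rim [594.77915636 -48.83958025  40.        ] [596.19817071 -40.48152991  40.        ]
red [468.94032899 278.62329767  30.        ]
[[333.65367763   0.         321.1731382 ]
 [  0.         333.65367763 201.04684846]
 [  0.           0.           1.        ]] [  83.36549482   -0.49333106 -162.83084804] [[ 6.15491492e-04  9.52064743e-01  3.05895973e-01]
 [ 9.99999811e-01 -5.88814173e-04 -1.79479845e-04]
 [ 9.23945168e-06  3.05896025e-01 -9.52064925e-01]]
[[ 0.92   0.392 -0.   ]
 [ 0.392 -0.92   0.   ]
 [ 0.    -0.    -1.   ]]
```

```bash
python3 -m creep '[{"translation":[60,-31,-5],"angular":[0,0,0.09],"jaw":1},{"translation":[115,-60,-10],"angular":[0,0,0.18],"jaw":1},{"translation":[170,-90,-15],"angular":[0,0,0.27],"jaw":1},{"translation":[225,-118,-20],"angular":[0,0,0.36],"jaw":1},{"translation":[280,-146,-25],"angular":[0,0,0.45],"jaw":1},{"translation":[335,-175,-30],"angular":[0,0,0.54],"jaw":1},{"translation":[388,-203,-35],"angular":[0,0,0.62],"jaw":1},{"translation":[440,-230,-38],"angular":[0,0,0.66],"jaw":1}]'
python3 - <<'E'
from h import *
o=ctrl.get_obs();print(o['t'],o['ee_pos'],o['qpos'])
i=ctrl.camera_info('wrist')
np.save('w1.npy',i['world_from_camera'])
im=ctrl.get_image('wrist');cv2.imwrite("pics/w1.png",im[:,:,::-1])
E
```

```text
t: 1.5
ee_pos: [560.9, -189.1, 261.2]
orientation: [3.115, -0.405, 0.001]
ft_force: [0.2, -0.0, -0.3]
width: 87.6
grasp_force: 0.0
1.5 [ 560.90520524 -189.10981964  261.24004136] [-3.45259420e-01  3.32627091e-01  1.67102623e+00 -5.98109731e-05
  1.13706636e+00  1.48429569e+00]
```

View pics/w1.png

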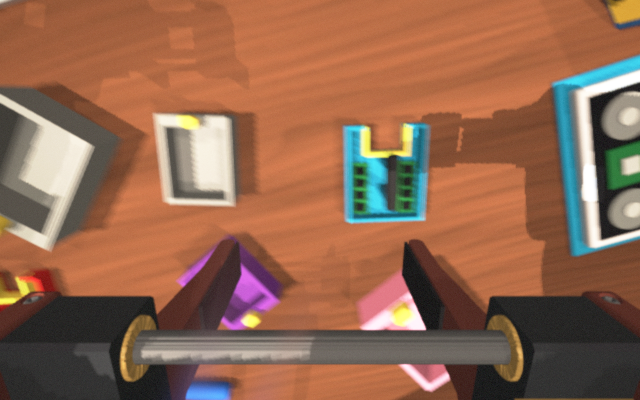

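The wrist view shows the tray, wall corners (345,126)–(425,220), with the notch at the top, and the base, rim corners about (154,115)–(236,206), with the key at (190,122). I'll take one enlarged crop to get exact corners.

```bash
python3 - <<'E'
import cv2,numpy as np
im=cv2.imread('pics/w1.png');c=im[100:230,135:445]
c=cv2.resize(c,None,fx=2.5,fy=2.5,interpolation=cv2.INTER_CUBIC)
cv2.imwrite('pics/w1c.png',c)
E
```

```text
(no output)
```

View pics/w1c.png

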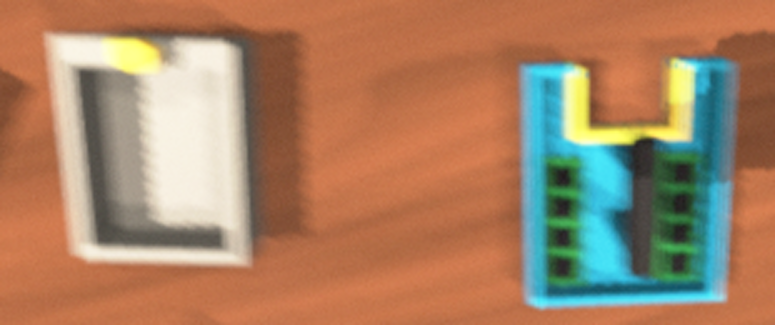

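```bash
python3 - <<'E'
from h import *
from scipy.optimize import least_squares
i=ctrl.camera_info('wrist');i['world_from_camera']=np.load('w1.npy')
f=lambda p:np.array(p)/2.5+[135,100]
def fit(M,px,x0):
    M=np.array(M,float);px=f(px)
    def W(v):c,s=np.cos(v[2]),np.sin(v[2]);return M@np.array([[c,s,0],[-s,c,0],[0,0,1]])+[v[0],v[1],0]
    r=least_squares(lambda v:(proj(i,W(v))-px).ravel(),x0,x_scale=[10,10,.1],loss='soft_l1');print(np.round(r.x,3),'deg',np.degrees(r.x[2]),np.round(r.fun,1));return r.x
a,b=60,48
t=fit([[a,b,24],[a,-b,24],[-a,-b,24],[-a,b,24],[32,0,68],[-32,0,68]],[(524,66),(736,62),(726,300),(526,304),(645,140),(641,276)],[540,-260,-.3])
a,b=52,40
g=fit([[a,b,40],[a,-b,40],[-a,-b,40],[-a,b,40],[46,0,56]],[(48,36),(242,38),(250,265),(72,260),(134,53)],[600,-50,-.3])
o=ctrl.get_obs();Rt=R.from_rotvec(o['orientation']).as_matrix();yaw=np.arctan2(Rt[1,0],Rt[0,0])
print('tool yaw',np.degrees(yaw))
print('to tray',shift([t[0],t[1],40]),'turn z',-(t[2]-yaw))
print('tray->base in world',g-t)
d=g-t
E
```

```text
[ 5.29513e+02 -2.62632e+02 -2.31000e-01] deg -13.255861756127478 [ 1.2  0.1 -1.8 -0.6 -4.3 -0.2  0.8  0.1  0.5 -0.4 -0.1  1.3]
[ 6.0610e+02 -5.2415e+01 -2.8500e-01] deg -16.357114202611573 [ 3.1 -0.1 -2.6  1.1 -1.  -1.4  4.  -1.1 -0.3  0.7]
tool yaw -14.73198163335456
to tray [-15.16784796  85.40063893 221.41478259] turn z -0.025763152011747004
tray->base in world [ 7.65864962e+01  2.10217375e+02 -5.41270661e-02]
```

```bash
python3 -m creep '[{"translation":[-8,43,30],"angular":[0,0,-0.013],"jaw":0.8},{"translation":[-15,85,60],"angular":[0,0,-0.026],"jaw":0.6},{"translation":[-15,85,110],"angular":[0,0,-0.026],"jaw":0.6},{"translation":[-15,85,160],"angular":[0,0,-0.026],"jaw":0.6},{"translation":[-15,85,195],"angular":[0,0,-0.026],"jaw":0.6},{"translation":[-15,85,212],"angular":[0,0,-0.026],"jaw":0.6},{"translation":[-15,85,221],"angular":[0,0,-0.026],"jaw":0.6},{"translation":[-15,85,221],"angular":[0,0,-0.026],"jaw":0.6}]'
python3 - <<'E'
from h import *
im=ctrl.get_image('wrist');cv2.imwrite("pics/w2.png",im[:,:,::-1])
i=ctrl.camera_info('wrist');o=ctrl.get_obs();Rt=R.from_rotvec(o['orientation']).as_matrix()
print(proj(i,o['ee_pos']-18.7*Rt[:,2]))
E
```

```text
t: 2.55
ee_pos: [523.9, -269.5, 40.1]
orientation: [3.12, -0.362, 0.001]
ft_force: [-0.3, 0.1, 0.6]
width: 52.7
grasp_force: 0.0
[[320.58076188 273.27660594]]
```

View pics/w2.png

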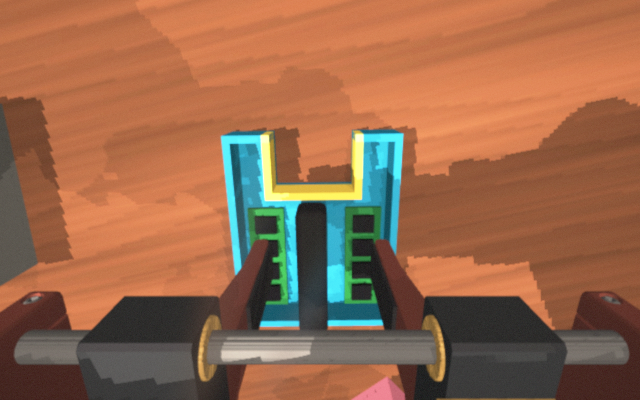

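The bar sits at column 312, between the fingers, which are centred at about 321. Its front end is at row 203.

```bash
python3 - <<'E'
from h import *
o=ctrl.get_obs();print(o['t'],o['ee_pos'],o['qvel'].round(3))
i=ctrl.camera_info('wrist');Rt=R.from_rotvec(o['orientation']).as_matrix()
for px,z in [((312,203),68),((225,137),24),((401,134),24),((236,325),24),((396,323),24)]:
    print((Rt.T@(ray(i,px,z)-o['ee_pos'])).round(1))
E
```

```text
2.6 [ 524.20879296 -269.6108629    40.61910307] [ 0.    -0.012 -0.004  0.001 -0.001  0.002]
[ 38.9  -3.7 -27.3]
[ 61.4 -50.9  16.7]
[63.  42.7 16.7]
[-57.7 -54.2  16.5]
[-56.3  48.2  16.6]
```

```bash
python3 -m creep '[{"translation":[2,-2,0],"angular":[0,0,0],"jaw":0.6},{"translation":[4,-3.5,0],"angular":[0,0,0],"jaw":0.4},{"translation":[4,-3.5,0],"angular":[0,0,0],"jaw":0},{"translation":[4,-3.5,0],"angular":[0,0,0],"jaw":0},{"translation":[4,-3.5,0],"angular":[0,0,0],"jaw":0},{"translation":[4,-3.5,0],"angular":[0,0,0],"jaw":0},{"translation":[4,-3.5,0],"angular":[0,0,0],"jaw":0},{"translation":[4,-3.5,0],"angular":[0,0,0],"jaw":0}]'
```

```text
t: 3.6
ee_pos: [528.1, -266.7, 39.7]
orientation: [-3.12, 0.363, 0.0]
ft_force: [-0.3, 0.6, 1.3]
width: 13.6
grasp_force: 30.0
```

```bash
python3 -m creep '[{"translation":[0,0,-10],"angular":[0,0,0],"jaw":0},{"translation":[0,0,-35],"angular":[0,0,0],"jaw":0},{"translation":[0,0,-65],"angular":[0,0,0],"jaw":0},{"translation":[0,-20,-85],"angular":[0,0,0.02],"jaw":0},{"translation":[10,-50,-90],"angular":[0,0,0.05],"jaw":0},{"translation":[20,-75,-90],"angular":[0,0,0.05],"jaw":0},{"translation":[25,-85,-90],"angular":[0,0,0.05],"jaw":0},{"translation":[25,-85,-90],"angular":[0,0,0.05],"jaw":0}]'
python3 - <<'E'
from h import *
for _ in range(3): ctrl.get_image('side')
i=ctrl.camera_info('wrist');o=ctrl.get_obs();print(o['t'],o['ee_pos'],o['width'],o['grasp_force'])
np.save('w3.npy',i['world_from_camera']);np.save('o3.npy',np.r_[o['ee_pos'],o['orientation']])
im=ctrl.get_image('wrist');cv2.imwrite("pics/w3.png",im[:,:,::-1])
E
```

```text
t: 4.6
ee_pos: [572.1, -189.5, 129.7]
orientation: [3.111, -0.438, -0.0]
ft_force: [0.6, -0.1, -2.2]
width: 13.9
grasp_force: 30.0
4.75 [ 571.39110855 -190.43680044  129.47502233] 13.552885355814743 29.980501234531403
```

View pics/w3.png

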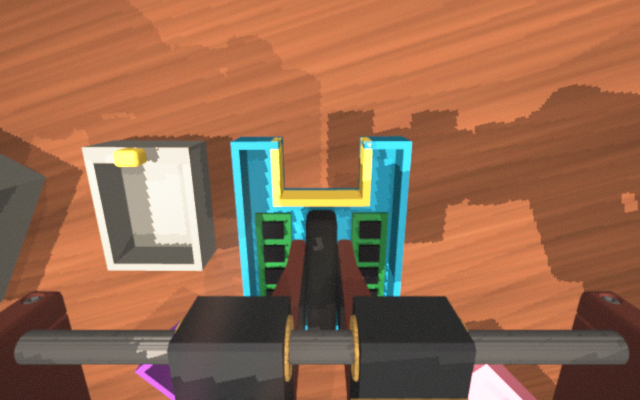

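The carried tray hangs level at columns 232–410. The base rim has its top-left corner at (84,148) and bottom corners at (108,270) and (203,270), with the key at (129,157). I'll fit the base pose and overlay it to check.

```bash
cat > fitb.py <<'E'
from h import *
from scipy.optimize import least_squares
i=ctrl.camera_info('wrist');i['world_from_camera']=np.load('w3.npy');o=np.load('o3.npy')
def W(M,v):c,s=np.cos(v[2]),np.sin(v[2]);return np.array(M,float)@np.array([[c,s,0],[-s,c,0],[0,0,1]])+[v[0],v[1],0]
def fit(M,px,x0):
    r=least_squares(lambda v:(proj(i,W(M,v))-np.array(px)).ravel(),x0,x_scale=[10,10,.1],loss='soft_l1');print(np.round(r.x,3),'deg',np.degrees(r.x[2]).round(1),np.round(r.fun,1));return r.x
E
python3 - <<'E'
from fitb import *
M=[[52,40,40],[-52,-40,40],[-52,40,40],[46,0,56]]
g=fit(M,[(84,148),(203,270),(108,270),(129,155)],[605,-55,-.3])
# tray held: fit at known z
zt=o[2]+18.7-59
t=fit([[60,48,24+zt],[60,-48,24+zt],[28,-23,24+zt],[28,23,24+zt]],[(232,142),(411,140),(362,193),(282,193)],[o[0],o[1],-.28])
im=cv2.imread('pics/w3.png')
for v,m in [(g,[[52,40,40],[52,-40,40],[-52,-40,40],[-52,40,40]]),(g,[[52,40,0],[52,-40,0],[-52,-40,0],[-52,40,0]]),(g,[[52,9,56],[52,-9,56],[40,-9,56],[40,9,56]]),(t,[[60,48,24+zt],[60,-48,24+zt],[-60,-48,24+zt],[-60,48,24+zt]])]:
    cv2.polylines(im,[(proj(i,W(m,v))*16).round().astype(int).reshape(-1,1,2)],True,(0,0,255),1,16,4)
cv2.imwrite('pics/w3o.png',cv2.resize(im[110:310,60:430],None,fx=2.1,fy=2.1,interpolation=2))
E
```

```text
[ 6.03088e+02 -5.48500e+01 -2.99000e-01] deg -17.1 [ 0.3 -1.6  0.2  0.5  0.8 -0.9 -1.9  4.1]
[ 5.71118e+02 -1.91542e+02 -2.70000e-01] deg -15.5 [-0.7 -1.3  0.7 -1.4  1.   3.7 -0.9  4.6]
```

View pics/w3o.png

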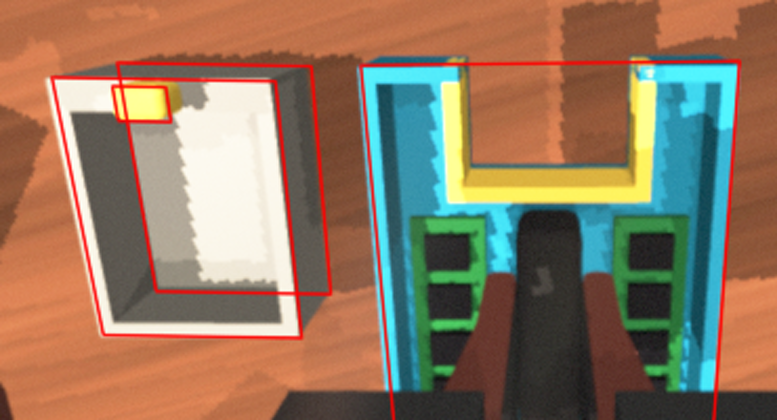

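```bash
python3 -m creep '[{"translation":[-1,-25,0],"angular":[0,0,0.005],"jaw":0},{"translation":[-2,-60,0],"angular":[0,0,0.01],"jaw":0},{"translation":[-3,-95,0],"angular":[0,0,0.02],"jaw":0},{"translation":[-4,-120,0],"angular":[0,0,0.028],"jaw":0},{"translation":[-4,-135,0],"angular":[0,0,0.028],"jaw":0},{"translation":[-4,-140,0],"angular":[0,0,0.028],"jaw":0},{"translation":[-4,-140,0],"angular":[0,0,0.028],"jaw":0},{"translation":[-4,-140,0],"angular":[0,0,0.028],"jaw":0}]'
python3 - <<'E'
from h import *
for _ in range(2): ctrl.get_image('side')
o=ctrl.get_obs();print(o['t'],o['ee_pos'],o['orientation'])
Rt=R.from_rotvec(o['orientation']).as_matrix();print(np.degrees(np.arctan2(Rt[1,0],Rt[0,0])))
im=cv2.resize(ctrl.get_image('wrist')[60:330,130:510],None,fx=1,fy=1)
s=cv2.resize(ctrl.get_image('side')[90:225,160:350],None,fx=2,fy=2,interpolation=2)
cv2.imwrite('pics/m4.png',np.hstack([im,s])[:,:,::-1])
E
```

```text
t: 5.8
ee_pos: [606.8, -55.0, 129.6]
orientation: [3.104, -0.485, -0.0]
ft_force: [-0.2, 0.1, -2.5]
width: 13.5
grasp_force: 30.0
5.9 [606.88492438 -54.88200798 129.67155769] [ 3.10382490e+00 -4.85074615e-01 -9.19035043e-05]
-17.764993522947414
```

View pics/m4.png

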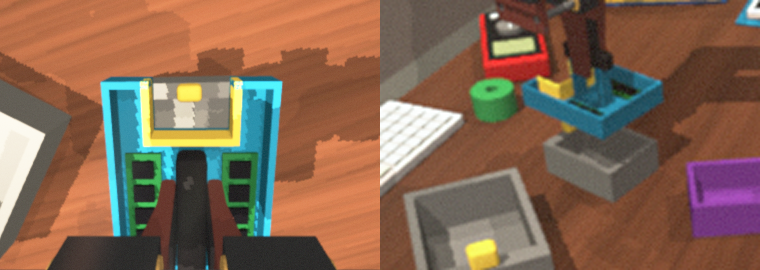

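The key shows centred through the notch. I'll lower the tray.

```bash
python3 -m creep '[{"translation":[0,0,8],"angular":[0,0,0],"jaw":0},{"translation":[0,0,18],"angular":[0,0,0],"jaw":0},{"translation":[0,0,28],"angular":[0,0,0],"jaw":0},{"translation":[0,0,36],"angular":[0,0,0],"jaw":0},{"translation":[0,0,42],"angular":[0,0,0],"jaw":0},{"translation":[0,0,45],"angular":[0,0,0],"jaw":0},{"translation":[0,0,47],"angular":[0,0,0],"jaw":0},{"translation":[0,0,47],"angular":[0,0,0],"jaw":0}]'
```

```text
t: 7.0
ee_pos: [607.1, -54.2, 82.8]
orientation: [-3.104, 0.484, -0.0]
ft_force: [0.3, 0.1, -2.0]
width: 14.0
grasp_force: 30.0
```

```bash
python3 -m creep '[{"translation":[0,0,0.5],"angular":[0,0,0],"jaw":0},{"translation":[0,0,1],"angular":[0,0,0],"jaw":0},{"translation":[0,0,1.5],"angular":[0,0,0],"jaw":0},{"translation":[0,0,2],"angular":[0,0,0],"jaw":0},{"translation":[0,0,2],"angular":[0,0,0],"jaw":0},{"translation":[0,0,2],"angular":[0,0,0],"jaw":0},{"translation":[0,0,2],"angular":[0,0,0],"jaw":0},{"translation":[0,0,2],"angular":[0,0,0],"jaw":0}]'
```

```text
t: 8.0
ee_pos: [607.0, -54.2, 80.7]
orientation: [-3.104, 0.484, 0.0]
ft_force: [0.4, 0.0, -2.0]
width: 13.7
grasp_force: 30.0
```

```bash
python3 -m creep '[{"translation":[0,0,0.3],"angular":[0,0,0],"jaw":0},{"translation":[0,0,0.6],"angular":[0,0,0],"jaw":0},{"translation":[0,0,0.9],"angular":[0,0,0],"jaw":0},{"translation":[0,0,1.2],"angular":[0,0,0],"jaw":0},{"translation":[0,0,1.2],"angular":[0,0,0],"jaw":0},{"translation":[0,0,1.2],"angular":[0,0,0],"jaw":0},{"translation":[0,0,1.2],"angular":[0,0,0],"jaw":0},{"translation":[0,0,1.2],"angular":[0,0,0],"jaw":0}]'
```

```text
t: 9.0
ee_pos: [607.0, -54.2, 79.7]
orientation: [-3.104, 0.484, -0.0]
ft_force: [-1.9, 0.3, 2.2]
width: 14.2
grasp_force: 30.0
```

Contact felt: the vertical force went from -2 to +2 N. I'll release and retreat.

```bash
python3 -m creep '[{"translation":[0,0,0],"angular":[0,0,0],"jaw":0.4},{"translation":[0,0,0],"angular":[0,0,0],"jaw":0.6},{"translation":[0,0,0],"angular":[0,0,0],"jaw":0.6},{"translation":[0,0,0],"angular":[0,0,0],"jaw":0.6},{"translation":[0,0,-20],"angular":[0,0,0],"jaw":0.6},{"translation":[0,0,-60],"angular":[0,0,0],"jaw":0.6},{"translation":[0,0,-110],"angular":[0,0,0],"jaw":0.6},{"translation":[0,0,-150],"angular":[0,0,0],"jaw":0.6}]'
python3 - <<'E'
from h import *
for _ in range(2): ctrl.get_image('side')
im=ctrl.get_image('wrist')[60:330,130:510]
s=cv2.resize(ctrl.get_image('side')[90:225,160:350],None,fx=2,fy=2,interpolation=2)
c=cv2.resize(ctrl.get_image('scene')[170:305,220:410],None,fx=2,fy=2,interpolation=2)
cv2.imwrite('pics/m5.png',np.vstack([np.hstack([im,s]),np.hstack([c,c*0])])[:,:,::-1])
E
```

```text
t: 10.0
ee_pos: [607.6, -54.2, 233.1]
orientation: [-3.104, 0.484, -0.004]
ft_force: [0.5, -0.4, 0.2]
width: 52.5
grasp_force: 0.0
```

View pics/m5.png

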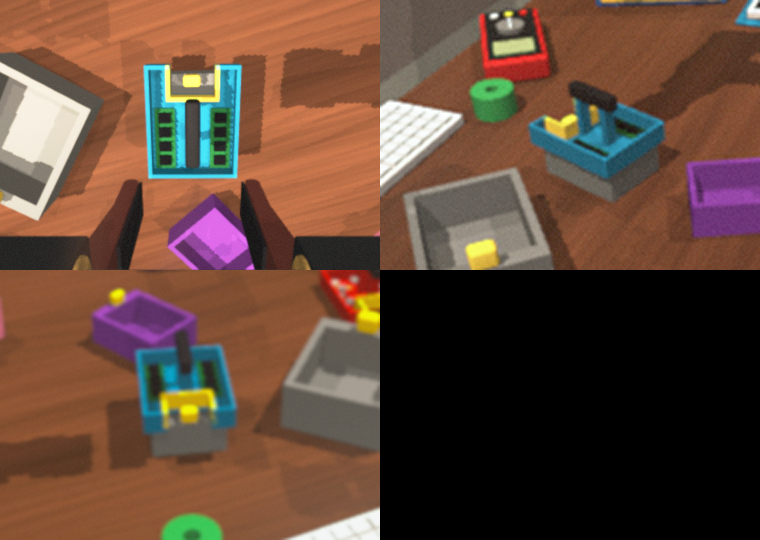

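All three views show the tray flat on the base, with the yellow key standing in the middle of the notch (wrist crop, about (191,81)). The gripper is clear.

```bash
python3 -c "
from workcell import ctrl
print(ctrl.close_job())"
```

```text
the job is handed in; nothing more can be done
None
```

The teal tray sits flat on the small grey base with the key in its notch, released and clear of the gripper; I handed the job in at about 10 s, and no verdict was returned.

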